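# Clamp a tube in the hinged saddle of a milling fixture

### The arm

A 6-joint arm with a two-finger parallel gripper is mounted at the origin on the work surface. World frame = base frame: x ahead of the robot, y to its left, z up, the work surface at z = 0. Lengths are in m, angles in rad, forces in N, time in s.
With the tool pointing down it reaches from about 0.275 to 0.825 m from the base axis. Payload 4.9 kg.
Tool frame: the origin (TCP) lies at the centre of the arm's flange, where the gripper is bolted on; the fingertips stand 173 mm ahead of it and the grasp point (between the pads) lies 155 mm ahead of it; z points along the fingers, y is the direction in which the jaws open and shut (so a half turn about z gives the same grasp; the last joint's range is limited). The gripper opens to 85 mm and grips with 20 to 120 N. Pads are 22 mm wide; open, the fingers measure 114 mm over their backs; the gripper's body (76 mm by 85 mm) begins 54 mm behind the grasp point. The pads swing forward as they close: fully open they stand 13 mm farther back than shut.
Start: joints at [-0.134, 0.326, -0.193, 1.052, 0, 1.437], TCP at [0.55, 0, 0.405] pointing down, gripper open.
Joint ranges: [-2.65, 2.65], [-0.97, 1.79], [-1.3, 1.35], [-1.93, 2.1], [-1.47, 1.37], [-3.14, 3.14]. Speed limits (rad/s): [2.57, 2.57, 3.14, 3.14, 3.14, 3.14].

### API

Orientations are given as a 3x3 rotation matrix whose columns are the frame's x, y, z axes.
In Python, from workcell import robot gives the robot as it stands.
- The arm moves only by the tool play_rows, never from a script. Its argument "increments" is a list of rows, each an object with "dp": the shift along the tool's x, y, z in mm, a list of three; "twist": the turn about the tool's z in degrees; "gripper": the closure, from -1 (fully open) to 1 (shut). A call has 1 to 8 rows; each row shifts and turns the commanded pose from where the row before left it, along the tool's axes as they then stand; what a row does not reach is not made up. A row lasts 1/10 s, in which the tool goes at most 50 mm and 8.59 degrees, less where a joint would pass 70% of its speed; a pose out of reach is approached as far as the arm can. A call is refused whole if a number of a shift passes 50 or a number of a turn 8.59, either way. A call with a gripper value outside its range is refused whole. The fingers move at their own pace and stop on an object; "squeeze" is the grip in N (left out, the last holds). Time passes only in rows, so rows that do not move let the fingers close. It gives the time, the measured TCP pose, the force and the opening at its end, in the units of the state.
- robot.sense(): the state, without advancing time (a new reading comes with each control period).
- robot.read_camera(name): name is "scene" or "side" or "wrist"; returns a dict with "color" (400x640x3 uint8, blue, green, red), "camera_matrix" (3x3 intrinsics, pixels), "T" (4x4, takes a point from camera to world coordinates); the wrist camera has in their place "tool_from_camera" (4x4, takes a point from camera to tool coordinates, whose origin is the TCP and whose axes are the flange's). Camera axes: x right, y up, looking along -z (the intrinsics and any distortion apply to the point x, -y, -z); pixel columns grow to the right and rows downward; lengths in m; the calibration is good to about 2 mm. A picture is of the moment at which its call begins: read the wrist's pose just before it. There is no depth.
- robot.hand_in(): hands the job in, once; it reports no verdict.
The state is a dict: "time_s": time; "joints": joint angles; "dq": joint speeds; "joint_efforts": joint torques, N m; "eef_pos": TCP position; "eef_rot": TCP orientation; "force": force on the tool from outside, world axes, zero at the start; "wrist_torque": the same for the moment, N m; "gripper_width": finger opening in m.
Only numpy, scipy, OpenCV 4.12 (cv2) and the standard library are available. Lean on these libraries where they do the work, as an engineer would, in place of code of your own. Each camera call takes 0.05 s, during which the arm holds its last target.

### The job

Take the aluminium tube off its V-stand and lay it, without dropping it, in the open milling fixture so that it rests in both the clamp's cradle and the plain V-rest, about centred along the fixture. Then swing the clamp's hinged half over the tube until it is fully shut, and after that swing the bolt upright, all the way into the slot of the hinged half. Leave the small vise, the can and the brush where they are.

Things in the scene. Friction and masses are not known exactly. Their poses are not given: they have to be found in the camera images.
- tube_mid (a point): Middle of the loose plain aluminium tube, half-way along it, on its axis: 200 mm long, 40 mm outer diameter, about 0.25 kg. Its y axis runs along the tube. It first lies level on the stand, axis 52 mm above the table, free to grasp at its middle.
- stand_mid (a point): The fixed stand the tube lies on at first, point at the centre of its underside, y along the tube. Dark foot plate 90 x 140 x 10 mm with two aluminium V-rests, 14 mm wide, at y = -55 and +55 mm, up to about 48 mm high. Place and yaw vary, as does the side it stands on.
- seat (a point): Place of the tube's middle when laid in the fixture: on the tube axis, 62 mm above the table; z up, y along the tube, x across. The fixture is fixed (place and yaw vary): plate 180 x 250 x 12 mm centred below. At y = -60 mm stands the clamp, 40 mm wide along y; at y = +60 mm a plain V-rest 16 mm wide. Both have 90 degree Vs, about 50 mm wide at the top, that centre the tube; free space between.
- hinge_pin (a point): Hinge pin of the clamp's hinged half, mid-width; axes as the seat frame. It lies at x = -42, y = -60, z = +4 mm in the seat frame; the pin runs along y.
- cap (a joint): Angle of the clamp's hinged half: 0 = shut, level over the tube; grows as it opens, swinging up and back towards -x of the seat frame (pi/2 = upright; it starts a little past upright; stop at 2.0). Stiff hinge: it stays where it is left and must be pushed all the way down, with about 3 N at its ear.
- cap_ear (a point): Outer face of the hinged half's ear, over the slot's middle; x from hinge to tip, z out of the outer face. 40 mm wide, 108 mm from pin to tip. Shut: 9 to 75 mm from the pin an arch, outer face 26 mm above the pin; 75 to 108 mm a flat ear 12 mm thick, outer face 10 mm above the pin. This point is 96 mm from the pin. Slot 11 mm wide, 24 mm deep; prongs 14.5 mm wide, best place to push.
- bolt_pivot (a point): Pivot of the swing bolt, mid-width; axes as the seat frame. It lies at x = +50, y = -60, z = -32 mm in the seat frame; the pivot pin runs along y.
- bolt (a joint): Angle of the swing bolt: 0 = upright, fully in the slot (its stop); grows as it leans outward, to +x of the seat frame (starts about 0.5 to 0.9, stop at 1.4). Stiff pivot: stays where left; 1 to 2 N at the knob moves it. The knob cannot pass the prongs: the bolt goes in only with the hinged half fully shut; put upright too soon, it keeps that from shutting. No turning of the knob.
- knob_mid (a point): Middle of the bolt's black ribbed knob (28 mm diameter, 40 mm long along the bolt; shank 8 mm), on the bolt's axis, 74 mm from the pivot; z along the bolt away from the pivot. In the slot the knob's lower end is 8 mm above the ear: fingers on it can reach 28 mm below this point. A knob pinched from the sides slips as it tilts and lags: finish by pushing it from outside to its stop.
- vise: Bystander: small steel vise, 130 x 50 x 52 mm, loose on the bench beyond the work; origin at the centre of its underside. Not to be moved.
- oil_can: Bystander: grey metal can, 56 mm diameter, 100 mm tall; origin at the centre of its underside. Not to be moved.
- chip_brush: Bystander: hand brush lying on the bench; origin under its middle. Not to be moved.
There are look-alikes about, which are no part of the job. Of the things that look like the part that bears tube_mid, the larger one is meant.

How it is judged:
By the outcome, as a careful person would: the job done as asked, in the order asked, and still so for the second after the job is handed in, with the robot touching nothing.
It also fails if it takes over 70 s, if anything falls off the work surface, if the arm or the gripper's body presses on something with over 40 N, if the wrist force passes 120 N, or if a joint passes its speed limit or range.

## Working session

There is one attempt and no reset: what is moved stays moved. The work goes in short steps, Python scripts to look and compute and a tool call to move; the robot and the scene stay as the last step left them, time stands still between calls to the robot, and variables do not carry over. Pictures are saved under pics/ and viewed, and the job is handed in when it is done.

Besides the shell and the picture viewer there is one more tool, called after "Emit:" as a command line: name --argument value ..., lists and objects as JSON in quotes. play_rows: Moves the arm, as the interface text tells. Its arguments: {"type":"object","properties":{"increments":{"type":"array"},"squeeze":{"type":"number"}},"required":["increments"]}

```bash
mkdir -p pics; ls; cat > h.py <<'E'
import numpy as np, cv2
from workcell import robot
def snap(name,f):
    s=robot.sense(); c=robot.read_camera(name); cv2.imwrite('pics/'+f,c['color']); 
    K=np.array(c['camera_matrix'])
    if 'T' in c: T=np.array(c['T'])
    else:
        W=np.eye(4);W[:3,:3]=s['eef_rot'];W[:3,3]=s['eef_pos'];T=W@np.array(c['tool_from_camera'])
    return c['color'],K,T,c
def ray(K,T,uv):
    p=np.linalg.inv(K)@np.array([uv[0],uv[1],1.]); d=T[:3,:3]@np.array([p[0],-p[1],-p[2]]); return T[:3,3],d/np.linalg.norm(d)
def onz(K,T,uv,z):
    o,d=ray(K,T,uv); return o+d*(z-o[2])/d[2]
def proj(K,T,P):
    q=T[:3,:3].T@(np.array(P)-T[:3,3]); q=K@np.array([q[0],-q[1],-q[2]]); return q[:2]/q[2]
E
python3 - <<'E'
from h import *
for n in ['scene','side','wrist']:
    im,K,T,c=snap(n,n+'0.png'); print(n,list(c.keys()),K.round(1).tolist(),T.round(3).tolist())
s=robot.sense();print(s)
E
```

```text
pics
scene ['color', 'camera_matrix', 'T'] [[416.8, 0.0, 320.0], [0.0, 416.8, 199.1], [0.0, 0.0, 1.0]] [[-0.363, -0.789, 0.495, 1.128], [0.932, -0.309, 0.191, 0.215], [0.002, 0.531, 0.847, 0.976], [0.0, 0.0, 0.0, 1.0]]
side ['color', 'camera_matrix', 'T'] [[412.1, 0.0, 320.0], [0.0, 412.1, 195.5], [0.0, 0.0, 1.0]] [[-0.836, 0.325, -0.442, 0.2], [-0.549, -0.478, 0.686, 0.687], [0.012, 0.816, 0.578, 0.675], [0.0, 0.0, 0.0, 1.0]]
wrist ['color', 'camera_matrix', 'tool_from_camera'] [[345.8, 0.0, 318.2], [0.0, 345.8, 197.9], [0.0, 0.0, 1.0]] [[1.0, -0.0, 0.003, 0.549], [-0.0, 0.965, 0.263, 0.066], [-0.003, -0.263, 0.965, 0.373], [0.0, 0.0, 0.0, 1.0]]
{'time_s': 0.15, 'joints': array([-1.34202341e-01,  3.26791714e-01, -1.93355050e-01,  1.05200549e+00,
        2.15687718e-05,  1.43664405e+00]), 'dq': array([-2.82224309e-04, -3.31414248e-03,  2.60323082e-03,  5.86145241e-05,
        1.31535463e-03,  5.04692977e-05]), 'joint_efforts': array([ 1.04211274e-03, -4.43704247e+01,  2.62664723e+01,  1.04285317e-02,
       -1.23322516e-04, -3.51401161e-05]), 'eef_pos': array([5.49787277e-01, 4.17188970e-05, 4.04071384e-01]), 'eef_rot': array([[ 5.02193160e-05,  9.99999100e-01, -1.34084693e-03],
       [ 9.99999978e-01, -4.99474396e-05,  2.02797390e-04],
       [ 2.02730236e-04, -1.34085708e-03, -9.99999081e-01]]), 'force': array([-0.33775561, -0.126199  , -0.06416264]), 'wrist_torque': array([ 0.05927788,  0.0676814 , -0.01486941]), 'gripper_width': 0.08549972049732807}
```

View pics/scene0.png

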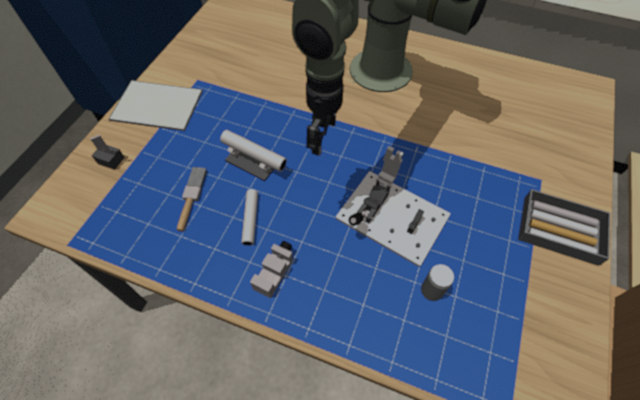

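View pics/side0.png

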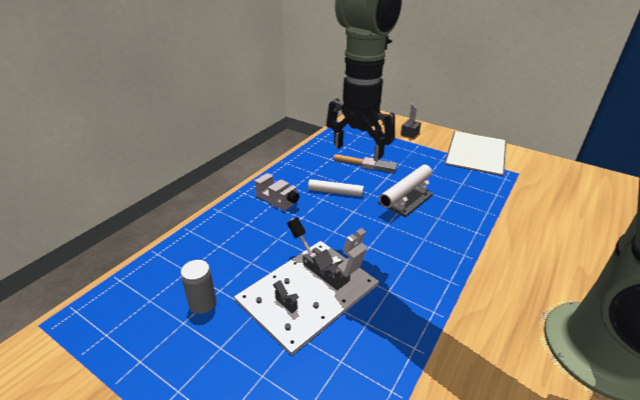

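View pics/wrist0.png

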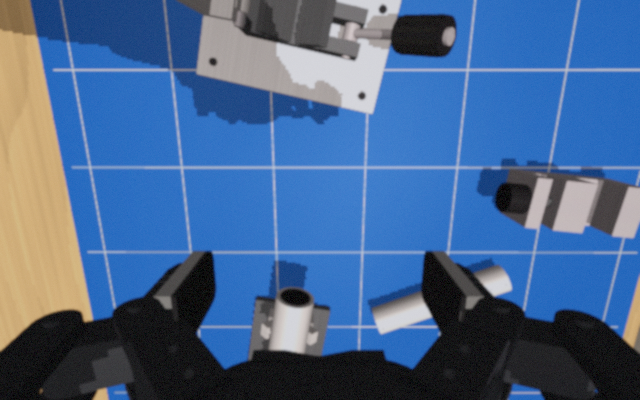

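```bash
python3 - <<'E'
import cv2
a=cv2.imread('pics/scene0.png'); b=cv2.imread('pics/side0.png')
cv2.imwrite('pics/c1.png',cv2.resize(a[140:270,330:460],None,fx=5,fy=4.6,interpolation=2)[:598])
cv2.imwrite('pics/c2.png',cv2.resize(b[210:360,225:385],None,fx=4,fy=4,interpolation=2)[:600])
cv2.imwrite('pics/c3.png',cv2.resize(a[115:195,200:310],None,fx=6,fy=6,interpolation=2))
E
```

```text
(no output)
```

View pics/c1.png

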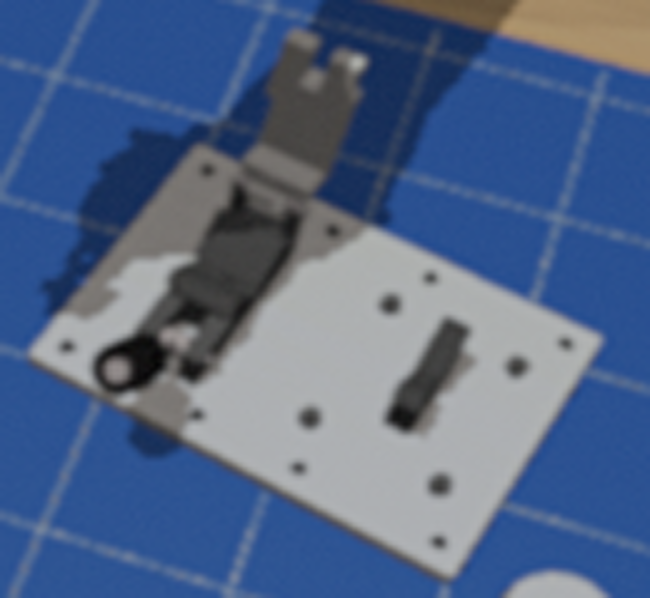

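View pics/c2.png

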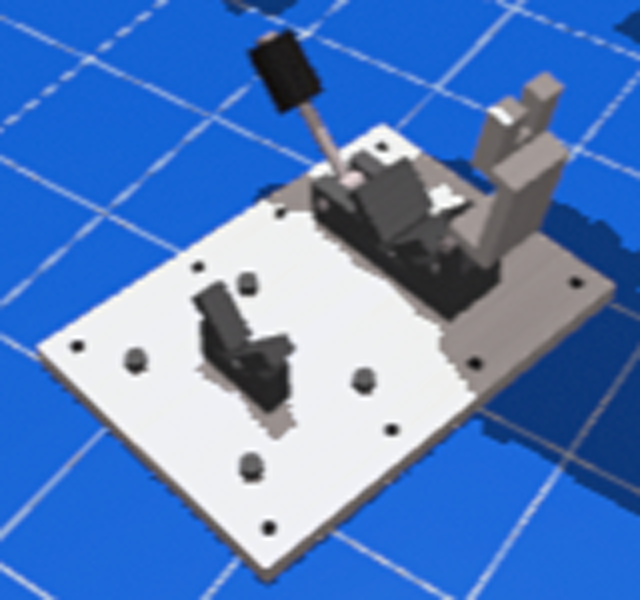

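View pics/c3.png

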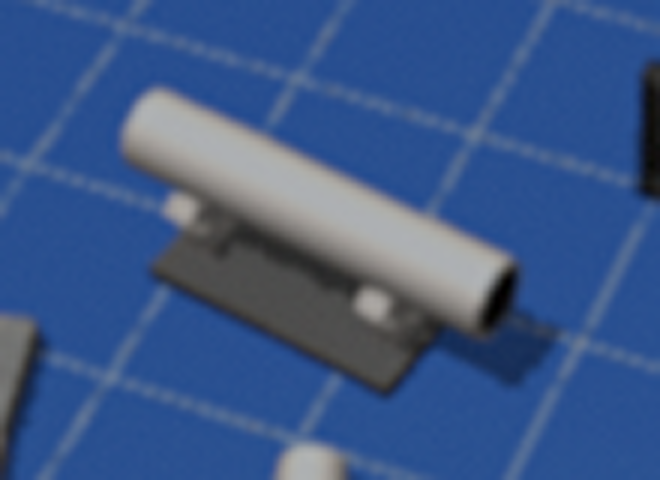

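```bash
cat > m1.py <<'E'
from h import *
def corners(cam,pts,f):
    im,K,T,c=snap(cam,f); g=cv2.cvtColor(im,cv2.COLOR_BGR2GRAY)
    p=cv2.cornerSubPix(g,np.array(pts,np.float32).reshape(-1,1,2),(3,3),(-1,-1),(3,30,.01)).reshape(-1,2)
    w=np.array([onz(K,T,x,.012) for x in p]); print(cam,p.round(1).tolist(),w.round(4).tolist())
    print('sides',[round(np.linalg.norm(w[i]-w[(i+1)%4]),4) for i in range(4)])
    # order: A(-x? ) generic
    return w,K,T,im
a,K,T,im=corners('scene',[(330+32/5,140+355/4.6),(330+40,140+147/4.6),(330+603/5,140+340/4.6),(330+452/5,140+580/4.6)],'s1.png')
# scene: left=(+x,-y) top=(-x,-y) right=(-x,+y) bottom=(+x,+y)
def pose(w):
    c=w.mean(0); y=(w[2]-w[1])+(w[3]-w[0]); x=(w[0]-w[1])+(w[3]-w[2]); 
    ya=np.arctan2(-y[0],y[1]); xa=np.arctan2(x[1],x[0]); print('centre',c.round(4),'yaw from y,x',np.degrees([ya,xa]).round(2))
pose(a)
b,K2,T2,im2=corners('side',[(225+38/4,210+348/4),(225+384/4,210+125/4),(225+614/4,210+288/4),(225+265/4,210+572/4)],'d1.png')
# side: left=(+x,+y), top=(+x,-y), right=(-x,-y), bottom=(-x,+y)
pose(b[[1,2,3,0]])
for nm,I,k,t,box in(('scene',im,K,T,(205,120,295,180)),('side',im2,K2,T2,(370,155,440,215))):
    hsv=cv2.cvtColor(I,cv2.COLOR_BGR2HSV); m=((hsv[...,1]<70)&(hsv[...,2]>115)).astype(np.uint8)
    M=np.zeros_like(m);x0,y0,x1,y1=box;M[y0:y1,x0:x1]=m[y0:y1,x0:x1]
    M=cv2.morphologyEx(M,cv2.MORPH_OPEN,np.ones((5,5)))
    cs=max(cv2.findContours(M,0,2)[0],key=cv2.contourArea); r=cv2.minAreaRect(cs); bp=cv2.boxPoints(r)
    print(nm,r)
    # long-axis ends
    e=[np.linalg.norm(bp[i]-bp[(i+1)%4]) for i in range(2)]
    q=[(bp[0]+bp[1])/2,(bp[2]+bp[3])/2] if e[0]<e[1] else [(bp[1]+bp[2])/2,(bp[3]+bp[0])/2]
    w=[onz(k,t,x,.052) for x in q]; d=w[1]-w[0]; print(np.round(q,1).tolist(),np.round(w,4).tolist(),'len',np.linalg.norm(d).round(4),'ang',np.degrees(np.arctan2(d[1],d[0])).round(2),'mid',np.mean(w,0).round(4))
E
python3 m1.py
```

```text
scene [[335.0, 216.5], [369.6000061035156, 170.10000610351562], [450.29998779296875, 213.0], [419.79998779296875, 265.29998779296875]] [[0.601, 0.0554, 0.012], [0.4219, 0.0946, 0.012], [0.4783, 0.339, 0.012], [0.6548, 0.2997, 0.012]]
sides [np.float64(0.1834), np.float64(0.2508), np.float64(0.1809), np.float64(0.2501)]
centre [0.539  0.1971 0.012 ] yaw from y,x [-12.71 -12.45]
side [[233.3000030517578, 297.0], [319.79998779296875, 240.39999389648438], [378.5, 280.6000061035156], [290.79998779296875, 352.0]] [[0.6561, 0.3033, 0.012], [0.6045, 0.0576, 0.012], [0.4282, 0.0952, 0.012], [0.4817, 0.34, 0.012]]
sides [np.float64(0.251), np.float64(0.1803), np.float64(0.2506), np.float64(0.1782)]
centre [0.5426 0.1991 0.012 ] yaw from y,x [-12.1  -11.97]
scene ((251.6000213623047, 147.8000030517578), (66.18760681152344, 12.521980285644531), 26.56505012512207)
[[222.0, 133.0], [281.20001220703125, 162.60000610351562]] [[0.4808, -0.3396, 0.052], [0.5161, -0.1358, 0.052]] len 0.2068 ang 80.17 mid [ 0.4985 -0.2377  0.052 ]
side ((408.70001220703125, 181.59999084472656), (13.000000953674316, 50.79999923706055), 53.13010025024414)
[[429.0, 166.39999389648438], [388.3999938964844, 196.8000030517578]] [[0.4937, -0.3546, 0.052], [0.5254, -0.1474, 0.052]] len 0.2095 ang 81.32 mid [ 0.5095 -0.251   0.052 ]
```

Emit:
play_rows --increments '[{"dp":[-41,-8,0],"twist":0,"gripper":-1},{"dp":[-41,-8,0],"twist":0,"gripper":-1},{"dp":[-41,-8,0],"twist":0,"gripper":-1},{"dp":[-41,-8,0],"twist":0,"gripper":-1},{"dp":[-41,-8,0],"twist":0,"gripper":-1},{"dp":[-41,-8,0],"twist":0,"gripper":-1},{"dp":[0,0,0],"twist":8.5,"gripper":-1},{"dp":[0,0,0],"twist":0,"gripper":-1}]'

```text
time_s: 1.05
eef_pos: [0.5015, -0.2473, 0.4044]
eef_rot: [[0.15, 0.989, -0.0], [0.989, -0.15, 0.0], [0.0, -0.0, -1.0]]
force: [-0.4, 0.8, 0.3]
gripper_width: 0.0856
```

```bash
python3 - <<'E'
from h import *
im,K,T,c=snap('wrist','w1.png'); s=robot.sense(); print(s['time_s'],s['eef_pos'],s['eef_rot'].round(4).tolist(),s['force'])
E
```

```text
1.1 [ 0.50175483 -0.24636165  0.40441429] [[0.1462, 0.9893, -0.0005], [0.9893, -0.1462, 0.0006], [0.0005, -0.0005, -1.0]] [-0.03989921  0.69767517  0.1128589 ]
```

View pics/w1.png

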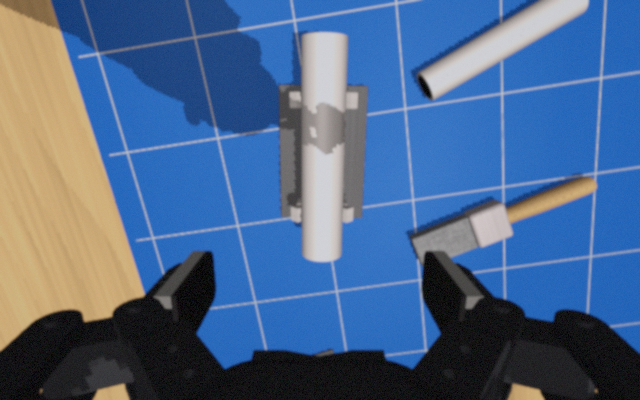

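```bash
python3 - <<'E'
from h import *
im,K,T,c=snap('wrist','w1b.png')
s=robot.sense();R=s['eef_rot'];p=s['eef_pos']
hsv=cv2.cvtColor(im,cv2.COLOR_BGR2HSV); m=(hsv[...,1]<60)&(hsv[...,2]>70)
pts=[]
for v in list(range(50,80,4))+list(range(110,200,4))+list(range(225,255,4)):
    r=m[v,270:380]; 
    # run containing col 324
    a=324
    while m[v,a-1] and a>270:a-=1
    b=324
    while m[v,b+1] and b<380:b+=1
    if abs(b-a-42)<8: pts.append((v,a-.5,b+.5))
pts=np.array(pts);print(len(pts))
v0=np.array([35,260.]);L=np.polyfit(pts[:,0],pts[:,1],1);Rr=np.polyfit(pts[:,0],pts[:,2],1)
print('edges',np.polyval(L,v0),np.polyval(Rr,v0))
mid=[((np.polyval(L,v)+np.polyval(Rr,v))/2,v) for v in v0]
w=[onz(K,T,x,.052) for x in mid];d=w[0]-w[1];print(np.round(w,4),'ang',np.degrees(np.arctan2(d[1],d[0])))
col=hsv[...,1][:,315:335].mean(1);print([(i,int(col[i])) for i in list(range(26,42))+list(range(254,272))])
print('cam',T[:3,3],'tcp',p)
for row,z in((32.5,.072),(262,.072),(262,.052)):
    x=(np.polyval(L,row)+np.polyval(Rr,row))/2; print(row,z,onz(K,T,(x,row),z).round(4))
print('tool ang',np.degrees(np.arctan2(R[1,0],R[0,0])))
E
```

```text
16
edges [300.44681212 301.63590889] [348.17200268 340.11448677]
[[ 0.5233 -0.1264  0.052 ]
 [ 0.4902 -0.3328  0.052 ]] ang 80.89998662530067
[(26, 192), (27, 191), (28, 191), (29, 192), (30, 192), (31, 186), (32, 145), (33, 74), (34, 27), (35, 10), (36, 7), (37, 6), (38, 6), (39, 6), (40, 6), (41, 6), (254, 6), (255, 6), (256, 6), (257, 7), (258, 7), (259, 6), (260, 8), (261, 22), (262, 55), (263, 105), (264, 151), (265, 166), (266, 168), (267, 170), (268, 171), (269, 175), (270, 171), (271, 170)]
cam [ 0.51037587 -0.18152692  0.37304462] tcp [ 0.50193061 -0.24573289  0.40448611]
32.5 0.072 [ 0.5228 -0.128   0.072 ]
262 0.072 [ 0.4912 -0.3255  0.072 ]
262 0.052 [ 0.4899 -0.335   0.052 ]
tool ang 81.66677533276365
```

```bash
python3 - <<'E'
from h import *
m=np.array([.507,-.2268,.052]);d=np.array([np.cos(np.radians(80.9)),np.sin(np.radians(80.9)),0])
for cam in('scene','side'):
    im,K,T,c=snap(cam,cam+'2.png')
    im=cv2.resize(im,None,fx=6,fy=6,interpolation=2)
    q=[]
    n=np.cross(d,[0,0,1])
    for sg in(-1,1):
        e=m+sg*.1*d; cc=np.array([proj(K,T,e+.02*(np.cos(t)*n+np.sin(t)*np.array([0,0,1]))) for t in np.linspace(0,6.28,40)])
        cv2.polylines(im,[((cc+.5)*6).astype(int)],True,(0,0,255),1); q.append(proj(K,T,e))
    o=(np.mean(q,0)*6).astype(int); cv2.imwrite('pics/ov_%s.png'%cam,im[max(o[1]-250,0):o[1]+250,max(o[0]-320,0):o[0]+320])
s=robot.sense();print(s['eef_pos'])
E
```

```text
[ 0.5021837  -0.24515435  0.40463122]
```

View pics/ov_scene.png

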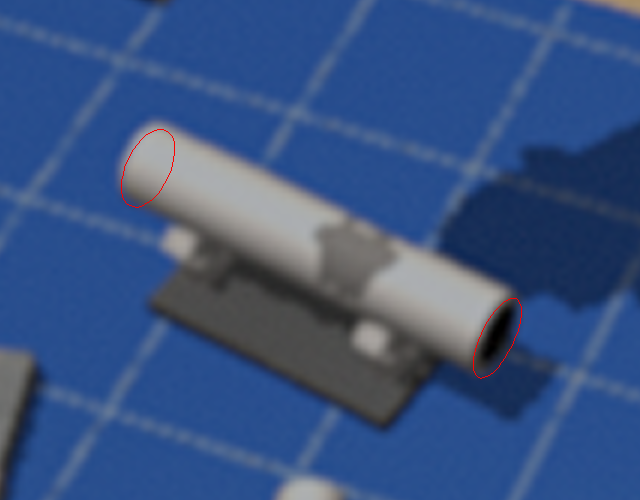

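View pics/ov_side.png

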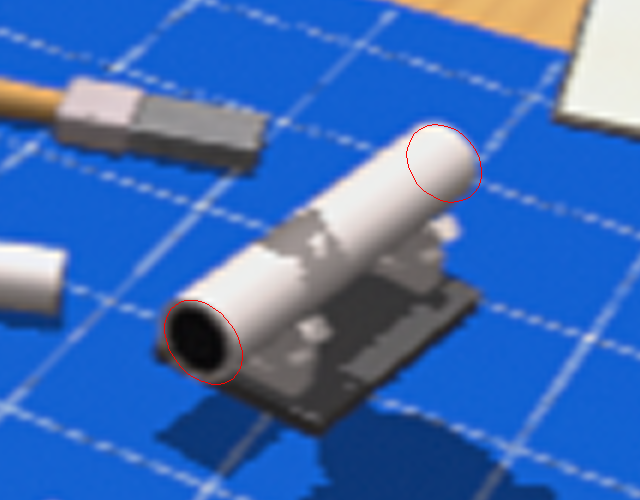

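Emit:
play_rows --increments '[{"dp":[10,2,40],"twist":0.7,"gripper":-1},{"dp":[9,0,45],"twist":0,"gripper":-1},{"dp":[0,0,45],"twist":0,"gripper":-1},{"dp":[0,0,40],"twist":0,"gripper":-1},{"dp":[0,0,20],"twist":0,"gripper":-1},{"dp":[0,0,0],"twist":0,"gripper":-1}]'

```text
time_s: 1.85
eef_pos: [0.5057, -0.2256, 0.2117]
eef_rot: [[0.157, 0.988, -0.005], [0.988, -0.157, 0.003], [0.002, -0.006, -1.0]]
force: [-0.1, 0.4, 0.4]
gripper_width: 0.0855
```

```bash
python3 - <<'E'
from h import *
im,K,T,c=snap('wrist','w2.png'); s=robot.sense(); print(s['time_s'],s['eef_pos'],s['eef_rot'].round(4).tolist(),s['force'])
E
```

```text
1.9 [ 0.50662513 -0.22632577  0.21368714] [[0.1575, 0.9875, -0.0026], [0.9875, -0.1575, 0.0016], [0.0012, -0.0028, -1.0]] [0.23647545 0.84560996 0.01940485]
```

View pics/w2.png

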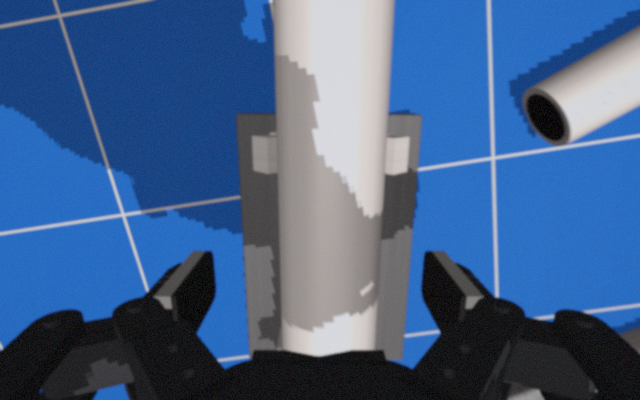

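```bash
python3 - <<'E'
from h import *
im,K,T,c=snap('wrist','w3.png'); s=robot.sense(); print(s['eef_pos'],np.array(c['tool_from_camera']).round(4).tolist())
hsv=cv2.cvtColor(im,cv2.COLOR_BGR2HSV);
for v in (40,90,200,240,335):
    r=im[v,:,0].astype(int)-im[v,:,2]; 
    a=[i for i in range(240,310) if abs(r[i+2]-r[i-2])>25]; print(v,a[:1],a[-1:],[i for i in range(340,420) if abs(r[i+2]-r[i-2])>25][:6])
R=s['eef_rot'];p=s['eef_pos']
for uv in((334,40),(332.5,90),(331,200),(329,335)):
    w=onz(K,T,uv,.052); print(w.round(4),(R.T@(w-p)).round(4))
E
```

```text
[ 0.50734849 -0.22694006  0.21512076] [[-0.0002, 0.9646, 0.2636, 0.0654], [1.0, -0.0001, 0.0011, -0.0009], [0.0011, 0.2636, -0.9646, 0.0314], [0.0, 0.0, 0.0, 1.0]]
40 [253] [272] [384, 385, 386, 387, 388, 389]
90 [269] [274] [381, 382, 383, 384, 385, 386]
200 [240] [240] [408, 409, 410, 411, 412, 413]
240 [240] [243] [405, 406, 407, 408, 409, 410]
335 [243] [248] [397, 398, 399, 400, 401, 402]
[ 0.5242 -0.1412  0.052 ] [0.0873 0.0032 0.1631]
[ 0.5213 -0.1575  0.052 ] [0.0707 0.0028 0.1631]
[ 0.5147 -0.1981  0.052 ] [0.0296 0.0027 0.1631]
[ 0.5047 -0.2587  0.052 ] [-0.0317  0.0024  0.1631]
```

Emit:
play_rows --increments '[{"dp":[0,2.5,8],"twist":0,"gripper":-1},{"dp":[0,0,0],"twist":0,"gripper":1},{"dp":[0,0,0],"twist":0,"gripper":1},{"dp":[0,0,0],"twist":0,"gripper":1},{"dp":[0,0,0],"twist":0,"gripper":1},{"dp":[0,0,0],"twist":0,"gripper":1}]' --squeeze 50

```text
time_s: 2.55
eef_pos: [0.5088, -0.2279, 0.2075]
eef_rot: [[0.16, 0.987, -0.001], [0.987, -0.16, -0.0], [-0.001, -0.001, -1.0]]
force: [-3.7, 0.8, 6.1]
gripper_width: 0.0384
```

Emit:
play_rows --increments '[{"dp":[0,0,-10],"twist":0,"gripper":1},{"dp":[0,0,-30],"twist":0,"gripper":1},{"dp":[0,0,-40],"twist":0,"gripper":1},{"dp":[0,0,-40],"twist":0,"gripper":1},{"dp":[0,0,-30],"twist":0,"gripper":1},{"dp":[0,0,0],"twist":0,"gripper":1}]'

```text
time_s: 3.15
eef_pos: [0.5107, -0.2287, 0.3619]
eef_rot: [[0.16, 0.987, 0.008], [0.987, -0.16, -0.005], [-0.003, 0.008, -1.0]]
force: [0.9, -0.7, -3.2]
gripper_width: 0.0383
```

```bash
python3 - <<'E'
from h import *
im,K,T,c=snap('wrist','w4.png'); s=robot.sense(); print(s['time_s'],s['eef_pos'],s['eef_rot'].round(4).tolist(),s['force'],s['wrist_torque'],s['gripper_width'])
im,K,T,c=snap('side','d4.png')
E
```

```text
3.2 [ 0.51001903 -0.22828395  0.35920472] [[0.1599, 0.9871, 0.0044], [0.9871, -0.1599, -0.0026], [-0.0019, 0.0048, -1.0]] [-0.58469673  0.15299758 -2.70114396] [ 0.02894222 -0.01621899 -0.02648538] 0.03835461208793817
```

View pics/w4.png

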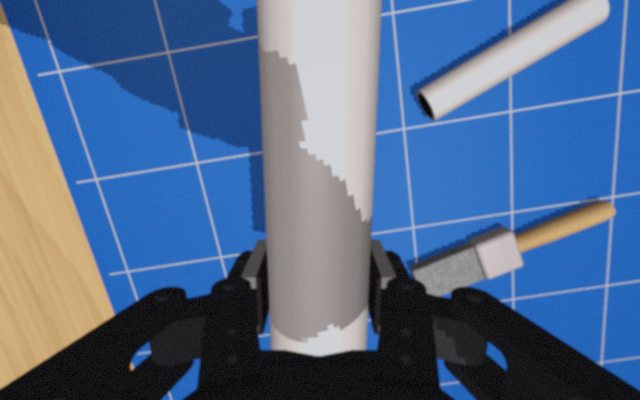

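View pics/d4.png

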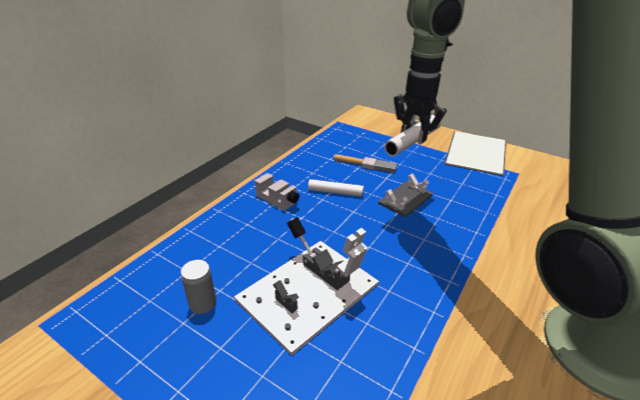

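Emit:
play_rows --increments '[{"dp":[25,-2,-20],"twist":0,"gripper":1},{"dp":[45,-4,-20],"twist":0,"gripper":1},{"dp":[45,-4,0],"twist":0,"gripper":1},{"dp":[45,-4,0],"twist":0,"gripper":1},{"dp":[45,-4,0],"twist":0,"gripper":1},{"dp":[45,-4,0],"twist":0,"gripper":1},{"dp":[30,-4,0],"twist":3.1,"gripper":1},{"dp":[0,0,0],"twist":0,"gripper":1}]'

```text
time_s: 4.05
eef_pos: [0.5275, 0.0561, 0.3944]
eef_rot: [[0.208, 0.978, -0.004], [0.978, -0.208, 0.002], [0.001, -0.004, -1.0]]
force: [0.6, -0.0, -1.9]
gripper_width: 0.0386
```

Emit:
play_rows --increments '[{"dp":[0,0,0],"twist":0,"gripper":1},{"dp":[0,0,0],"twist":0,"gripper":1}]'

```text
time_s: 4.25
eef_pos: [0.5282, 0.0519, 0.3955]
eef_rot: [[0.214, 0.977, -0.002], [0.977, -0.214, -0.0], [-0.001, -0.002, -1.0]]
force: [0.2, -0.5, -2.4]
gripper_width: 0.0387
```

```bash
python3 - <<'E'
from h import *
im,K,T,c=snap('wrist','w5.png'); s=robot.sense(); print(s['time_s'],s['eef_pos'],s['eef_rot'].round(4).tolist(),s['force'],s['wrist_torque'],s['gripper_width'])
E
```

```text
4.3 [0.52831069 0.05164499 0.39578097] [[0.2143, 0.9768, -0.0017], [0.9768, -0.2143, -0.0002], [-0.0006, -0.0016, -1.0]] [-0.00475934 -0.25290001 -2.83734414] [-0.00549182 -0.06371868  0.01093759] 0.03841383877526357
```

View pics/w5.png

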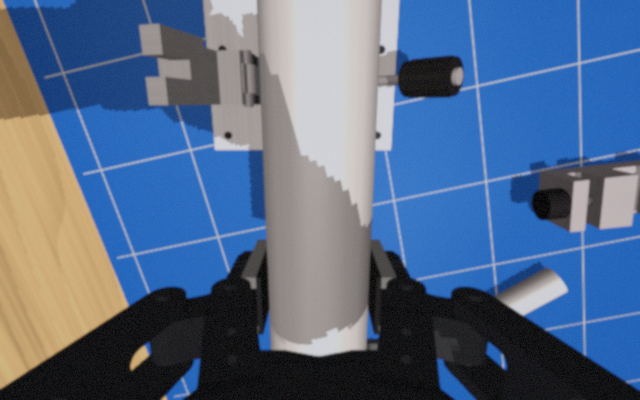

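```bash
cat > m2.py <<'E'
from h import *
im,K,T,c=snap('wrist','w6.png'); g=cv2.cvtColor(im,cv2.COLOR_BGR2GRAY)
p=cv2.cornerSubPix(g,np.array([(214.5,151),(392.5,151)],np.float32).reshape(-1,1,2),(4,4),(-1,-1),(3,30,.01)).reshape(-1,2)
w=[onz(K,T,x,.012) for x in p];d=w[1]-w[0];print(p,np.round(w,4),np.linalg.norm(d),'yaw',np.degrees(np.arctan2(d[1],d[0])))
d/=np.linalg.norm(d);y=np.array([-d[1],d[0],0]);print('seat',(np.mean(w,0)+.125*y).round(4))
# edge lines via saturation threshold
hsv=cv2.cvtColor(im,cv2.COLOR_BGR2HSV);S=hsv[...,1].astype(float)
L=[];Rr=[]
for v in range(112,145,3):
    L.append((np.argmax(S[v,205:230]<110)+205,v)); Rr.append((400-np.argmax(S[v,380:401][::-1]<110),v))
B=[(u,160-np.argmax(S[140:161,u][::-1]<110)) for u in list(range(222,256,3))+list(range(382,388,2))]
for n,q in(('L',L),('R',Rr),('B',B)):
    W=np.array([onz(K,T,x,.012) for x in q]);e=W[-1]-W[0]
    print(n,q[0],q[-1],W.mean(0).round(4),'ang',np.degrees(np.arctan2(e[1],e[0])).round(2))
# bolt and cap
print('knob approx',onz(K,T,(432,77),.03+.074*np.cos(.7)).round(4))
E
python3 m2.py
python3 -c "
import cv2;a=cv2.imread('pics/w6.png');cv2.imwrite('pics/c6.png',cv2.resize(a[0:165,130:480],None,fx=2.2,fy=2.2,interpolation=2))"
```

```text
[[214.46072 149.42654]
 [390.42746 148.96075]] [[0.4277 0.0941 0.012 ]
 [0.6026 0.0563 0.012 ]] 0.17901919391262283 yaw -12.2150184009153
seat [0.5416 0.1974 0.012 ]
L (np.int64(210), 112) (np.int64(213), 142) [0.4316 0.1161 0.012 ] ang -101.22
R (np.int64(393), 112) (np.int64(391), 142) [0.6074 0.0776 0.012 ] ang -103.05
B (222, np.int64(150)) (386, np.int64(160)) [0.4802 0.081  0.012 ] ang -15.86
knob approx [0.6292 0.116  0.0866]
```

View pics/c6.png

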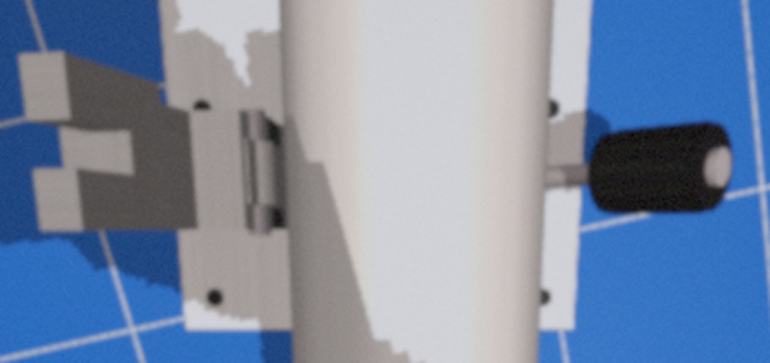

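```bash
python3 - <<'E'
from h import *
im,K,T,c=snap('wrist','w7.png')
S=np.array([.5414,.1977,.062]);a=np.radians(-12.25);R=np.array([[np.cos(a),-np.sin(a),0],[np.sin(a),np.cos(a),0],[0,0,1]])
Ks,Ts=None,None
# cap tip points in wrist for lean angles: tip inner face(z=-2) & outer(z=10), at 108
for t in (1.6,1.7,1.8,1.9,2.0):
    f=lambda r,h,y:S+R@np.array([-.042+r*np.cos(t)-h*np.sin(t),-.06+y,.004+r*np.sin(t)+h*np.cos(t)])
    print(t,[proj(K,T,f(.108,h,y)).round(1).tolist() for h in(-.002,.01) for y in(-.02,.02)],[proj(K,T,f(.075,.026,y)).round(1).tolist() for y in(-.02,.02)])
for b in (.5,.6,.7,.8,.9):
    e=S+R@np.array([.05+.094*np.sin(b),-.06,-.032+.094*np.cos(b)]); print(b,proj(K,T,e).round(1), proj(K,T,e-R@np.array([.04*np.sin(b),0,.04*np.cos(b)])).round(1))
E
```

```text
1.6 [[204.7, 103.0], [197.6, 20.3], [182.5, 103.1], [174.0, 20.5]] [[178.8, 103.2], [171.5, 33.6]]
1.7 [[184.9, 103.1], [176.6, 20.7], [163.9, 103.1], [154.4, 21.4]] [[169.3, 103.2], [161.6, 34.6]]
1.8 [[166.4, 103.1], [157.0, 21.5], [147.1, 103.2], [136.8, 22.8]] [[161.2, 103.2], [153.2, 35.9]]
1.9 [[149.5, 103.2], [139.3, 22.8], [132.4, 103.3], [121.5, 24.5]] [[154.4, 103.3], [146.3, 37.3]]
2.0 [[134.6, 103.2], [123.8, 24.5], [120.0, 103.3], [108.6, 26.6]] [[149.0, 103.3], [140.8, 38.8]]
0.5 [431.6  72.3] [393.1  76.3]
0.6 [440.9  72.9] [398.2  76.5]
0.7 [448.6  73.5] [402.7  76.8]
0.8 [454.9  74.2] [406.5  77.1]
0.9 [459.5  75. ] [409.6  77.5]
```

Emit:
play_rows --increments '[{"dp":[30,-4,0],"twist":0,"gripper":1},{"dp":[45,-5,0],"twist":0,"gripper":1},{"dp":[45,-5,0],"twist":0,"gripper":1},{"dp":[25,-4.5,0],"twist":0,"gripper":1},{"dp":[0,0,30],"twist":0,"gripper":1},{"dp":[0,0,40],"twist":0,"gripper":1},{"dp":[0,0,20],"twist":0,"gripper":1},{"dp":[0,0,0],"twist":0,"gripper":1}]'

```text
time_s: 5.2
eef_pos: [0.5399, 0.1971, 0.3033]
eef_rot: [[0.214, 0.977, -0.007], [0.977, -0.214, -0.002], [-0.003, -0.006, -1.0]]
force: [-0.9, -0.1, -2.6]
gripper_width: 0.039
```

Emit:
play_rows --increments '[{"dp":[0,0,0],"twist":0,"gripper":1},{"dp":[0,0,0],"twist":0,"gripper":1}]'

```text
time_s: 5.4
eef_pos: [0.5423, 0.198, 0.3084]
eef_rot: [[0.214, 0.977, 0.003], [0.977, -0.214, 0.001], [0.001, 0.003, -1.0]]
force: [-0.5, 0.1, -2.6]
gripper_width: 0.0382
```

```bash
cat > m3.py <<'E'
from h import *
import sys
tag=sys.argv[1]
S=np.array([.5414,.1977,.062]);a=np.radians(-12.25);R=np.array([[np.cos(a),-np.sin(a),0],[np.sin(a),np.cos(a),0],[0,0,1]])
s=robot.sense();E=s['eef_rot'];p=s['eef_pos'];print(s['time_s'],p,'F',s['force'].round(2),'M',s['wrist_torque'].round(2),'w',s['gripper_width'])
print('tcp in seat mm',(R.T@(p-S)*1000).round(1),'tool x ang-77.75',np.degrees(np.arctan2(E[1,0],E[0,0]))-77.75,'tilt',E[2,:2].round(4))
q=p+E@np.array([.001,0,.1555]); print('tube in seat',(R.T@(q-S)*1000).round(1))
a_,K,T,c=snap('scene',tag+'s.png'); b_,K,T,c=snap('side',tag+'d.png')
cv2.imwrite('pics/'+tag+'.png',np.vstack([cv2.resize(a_[110:270,310:470],(640,640))[40:340],cv2.resize(b_[200:360,220:400],(640,569))[:300]]) if 0 else np.hstack([cv2.resize(a_[110:270,320:480],(400,400),interpolation=2),cv2.resize(b_[190:350,220:380],(400,400),interpolation=2)]))
E
python3 m3.py p8
```

```text
5.4 [0.54232385 0.19799029 0.30841336] F [-0.46  0.11 -2.64] M [ 0.01 -0.01  0.04] w 0.03819315590975458
tcp in seat mm [  0.8   0.5 246.4] tool x ang-77.75 -0.0945292085121281 tilt [0.0013 0.0027]
tube in seat [ 1.3  1.7 90.9]
```

View pics/p8.png

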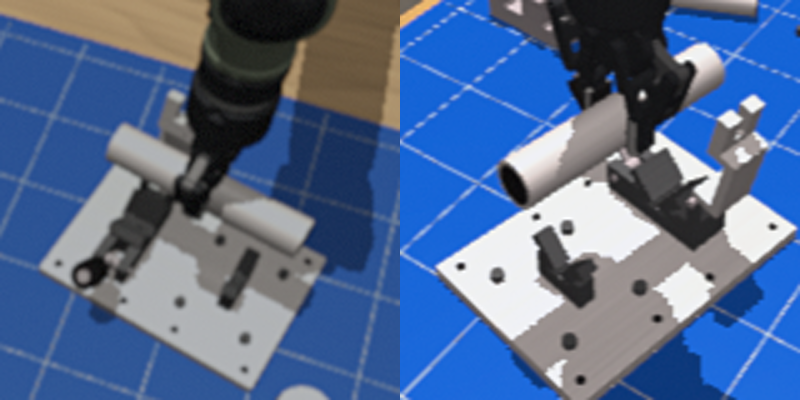

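Emit:
play_rows --increments '[{"dp":[-1,-0.5,25],"twist":0,"gripper":1},{"dp":[0,0,30],"twist":0,"gripper":1},{"dp":[0,0,16],"twist":0,"gripper":1},{"dp":[0,0,7],"twist":0,"gripper":1},{"dp":[0,0,4],"twist":0,"gripper":1},{"dp":[0,0,3],"twist":0,"gripper":1},{"dp":[0,0,0],"twist":0,"gripper":1},{"dp":[0,0,0],"twist":0,"gripper":1}]'

```text
time_s: 6.3
eef_pos: [0.541, 0.1975, 0.2225]
eef_rot: [[0.213, 0.977, 0.001], [0.977, -0.213, 0.0], [0.001, 0.001, -1.0]]
force: [-0.1, -0.0, -2.9]
gripper_width: 0.0387
```

```bash
python3 m3.py p9
```

```text
6.3 [0.54100871 0.19748752 0.22249127] F [-0.14 -0.03 -2.93] M [ 0.01 -0.01 -0.01] w 0.038680010696795324
tcp in seat mm [ -0.3  -0.3 160.5] tool x ang-77.75 -0.04878339979053692 tilt [0.0006 0.0013]
tube in seat [-0.1  0.8  5. ]
```

View pics/p9.png

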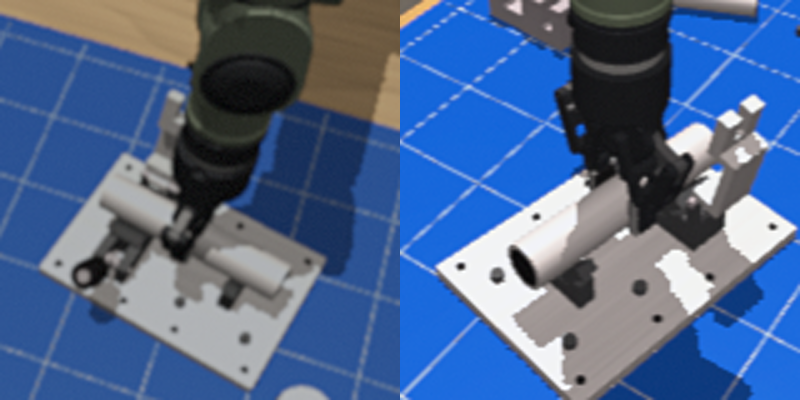

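5 mm to go, still free.

Emit:
play_rows --increments '[{"dp":[0,0,2],"twist":0,"gripper":1},{"dp":[0,0,2],"twist":0,"gripper":1},{"dp":[0,0,1],"twist":0,"gripper":1},{"dp":[0,0,0],"twist":0,"gripper":1},{"dp":[0,0,0],"twist":0,"gripper":1}]'

```text
time_s: 6.9
eef_pos: [0.5418, 0.1974, 0.2177]
eef_rot: [[0.213, 0.977, 0.004], [0.977, -0.213, 0.0], [0.001, 0.003, -1.0]]
force: [3.1, -1.4, 5.2]
gripper_width: 0.0388
```

```bash
python3 m3.py p10
```

```text
6.9 [0.54183018 0.19739792 0.21774425] F [ 3.11 -1.4   5.23] M [-0.31 -0.54  0.05] w 0.038846289190857496
tcp in seat mm [  0.5  -0.2 155.7] tool x ang-77.75 -0.06552825397524487 tilt [0.0008 0.0035]
tube in seat [1.  0.9 0.2]
```

Emit:
play_rows --increments '[{"dp":[0,0,0],"twist":0,"gripper":-1},{"dp":[0,0,0],"twist":0,"gripper":-1},{"dp":[0,0,0],"twist":0,"gripper":-1},{"dp":[0,0,0],"twist":0,"gripper":-1},{"dp":[0,0,-20],"twist":0,"gripper":-1},{"dp":[0,0,-45],"twist":0,"gripper":-1},{"dp":[0,0,-45],"twist":0,"gripper":-1},{"dp":[0,0,-45],"twist":0,"gripper":-1}]'

```text
time_s: 7.8
eef_pos: [0.5401, 0.1973, 0.3729]
eef_rot: [[0.213, 0.977, -0.001], [0.977, -0.213, -0.0], [-0.0, -0.001, -1.0]]
force: [0.1, -0.1, -0.1]
gripper_width: 0.0855
```

Emit:
play_rows --increments '[{"dp":[-20,0,-20],"twist":0,"gripper":1},{"dp":[-40,0,0],"twist":0,"gripper":1},{"dp":[-40,0,0],"twist":0,"gripper":1},{"dp":[0,0,0],"twist":0,"gripper":1},{"dp":[0,0,0],"twist":0,"gripper":1}]'

```text
time_s: 8.3
eef_pos: [0.5191, 0.0991, 0.3917]
eef_rot: [[0.215, 0.977, -0.0], [0.977, -0.215, 0.001], [0.001, -0.0, -1.0]]
force: [0.3, 0.6, -0.4]
gripper_width: 0.0121
```

```bash
python3 m3.py p11; python3 -c "
from h import *
snap('wrist','w11.png')"
```

```text
8.3 [0.5191389  0.099137   0.39168106] F [ 0.28  0.64 -0.4 ] M [0.04 0.02 0.1 ] w 0.012107818745935623
tcp in seat mm [  -0.8 -101.   329.7] tool x ang-77.75 -0.15071031837550208 tilt [ 0.0006 -0.0004]
tube in seat [ -0.9 -99.9 174.2]
```

View pics/p11.png

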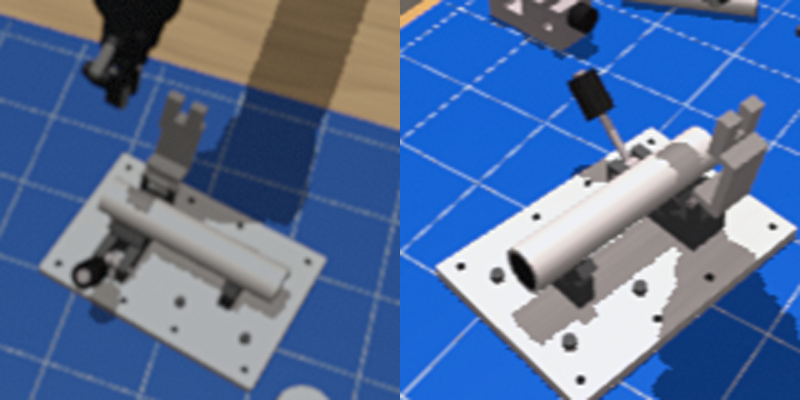

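View pics/w11.png

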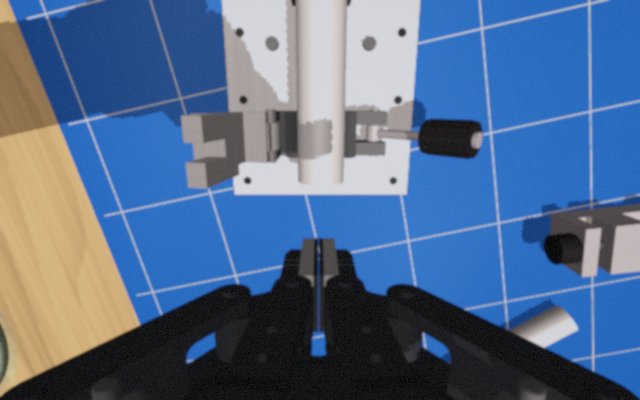

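```bash
python3 - <<'E'
from h import *
s=robot.sense();print(s['joints'].round(3),s['gripper_width'])
im=cv2.imread('pics/w11.png');c=robot.read_camera('wrist');K=np.array(c['camera_matrix']);W=np.eye(4);W[:3,:3]=s['eef_rot'];W[:3,3]=s['eef_pos'];T=W@np.array(c['tool_from_camera'])
S=np.array([.5414,.1977,.062]);a=np.radians(-12.25);R=np.array([[np.cos(a),-np.sin(a),0],[np.sin(a),np.cos(a),0],[0,0,1]])
for uv in ((321,184),(321,186)): print((R.T@(onz(K,T,uv,.082)-S)*1000).round(1),(R.T@(onz(K,T,uv,.062)-S)*1000).round(1))
print(proj(K,T,S+R@np.array([0,-.125,-.05])))
E
```

```text
[ 0.052  0.297 -0.269  1.005  0.     1.836] -8.323134385389553e-05
[  0.2 -98.3  20. ] [   0.4 -102.9    0. ]
[   0.2 -100.    20. ] [   0.4 -104.7    0. ]
[320.26949477 193.94057484]
```

Emit:
play_rows --increments '[{"dp":[0,0,0],"twist":-8.5,"gripper":1},{"dp":[0,0,0],"twist":-8.5,"gripper":1},{"dp":[0,0,0],"twist":-8.5,"gripper":1},{"dp":[0,0,0],"twist":-8.5,"gripper":1},{"dp":[0,0,0],"twist":-8.5,"gripper":1},{"dp":[0,0,0],"twist":-8.5,"gripper":1},{"dp":[0,0,0],"twist":-8.5,"gripper":1},{"dp":[0,0,0],"twist":-8.5,"gripper":1}]'

```text
time_s: 9.3
eef_pos: [0.5194, 0.1008, 0.3914]
eef_rot: [[-0.831, 0.557, -0.0], [0.557, 0.831, 0.0], [0.0, -0.0, -1.0]]
force: [0.7, -0.4, -0.7]
gripper_width: -0.0001
```

Emit:
play_rows --increments '[{"dp":[0,0,0],"twist":-8.5,"gripper":1},{"dp":[0,0,0],"twist":-8.5,"gripper":1},{"dp":[0,0,0],"twist":-5.1,"gripper":1},{"dp":[38,13,0],"twist":0,"gripper":1},{"dp":[38,14,0],"twist":0,"gripper":1},{"dp":[38,14,0],"twist":0,"gripper":1},{"dp":[0,0,20],"twist":0,"gripper":1},{"dp":[0,0,0],"twist":0,"gripper":1}]'

```text
time_s: 10.1
eef_pos: [0.4149, 0.165, 0.3702]
eef_rot: [[-0.978, 0.208, -0.003], [0.208, 0.978, -0.001], [0.003, -0.001, -1.0]]
force: [0.4, -0.3, -0.7]
gripper_width: 0.0001
```

```bash
python3 m3.py p12; python3 -c "
from h import *
snap('wrist','w12.png')"
```

```text
10.1 [0.41493599 0.16501676 0.37024666] F [ 0.35 -0.3  -0.66] M [-0.02  0.03 -0.03] w 0.00013942638713425673
tcp in seat mm [-116.6  -58.8  308.2] tool x ang-77.75 90.23475343840647 tilt [ 0.0027 -0.0012]
tube in seat [-118.1  -59.   152.8]
```

View pics/p12.png

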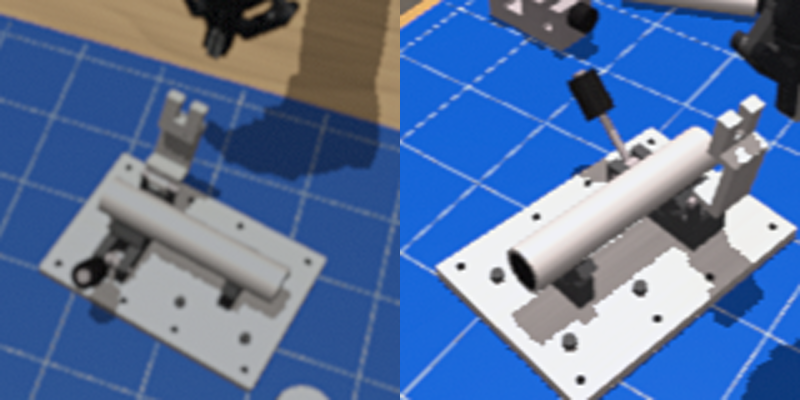

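View pics/w12.png

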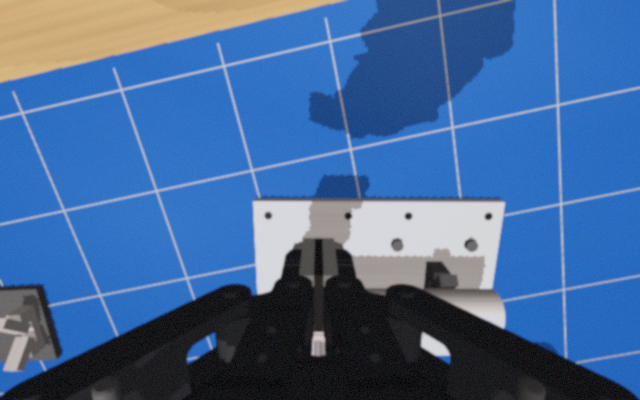

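Emit:
play_rows --increments '[{"dp":[0,-1,20],"twist":0,"gripper":1},{"dp":[0,0,19],"twist":0,"gripper":1},{"dp":[-12,0,0],"twist":0,"gripper":1},{"dp":[-12,0,0],"twist":0,"gripper":1},{"dp":[-10,0,0],"twist":0,"gripper":1},{"dp":[-10,0,0],"twist":0,"gripper":1},{"dp":[-10,0,0],"twist":0,"gripper":1},{"dp":[-8,0,0],"twist":0,"gripper":1}]'

```text
time_s: 11.05
eef_pos: [0.478, 0.1495, 0.333]
eef_rot: [[-0.977, 0.212, 0.001], [0.212, 0.977, 0.0], [-0.001, 0.0, -1.0]]
force: [-2.0, 0.7, 1.5]
gripper_width: -0.0003
```

```bash
python3 m3.py p13
```

```text
11.05 [0.47800202 0.14953282 0.33303428] F [-1.95  0.66  1.49] M [ 0.03  0.41 -0.01] w -0.0002590596976324841
tcp in seat mm [-51.7 -60.5 271. ] tool x ang-77.75 90.03516589764126 tilt [-0.0006  0.0002]
tube in seat [-52.6 -60.5 115.5]
```

View pics/p13.png

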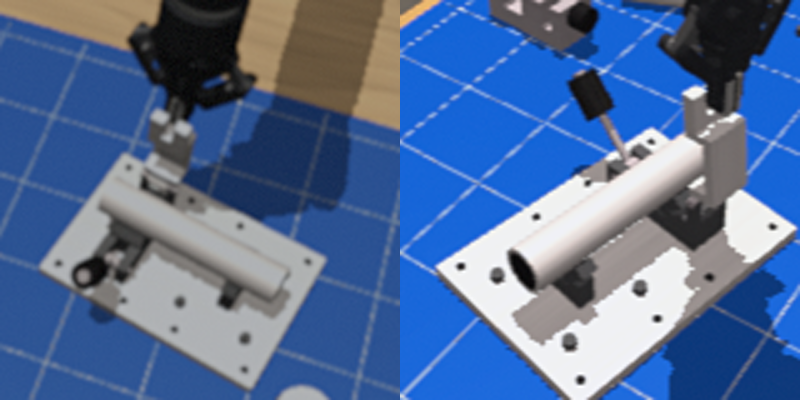

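Emit:
play_rows --increments '[{"dp":[-9,0,0],"twist":0,"gripper":1},{"dp":[-9,0,0],"twist":0,"gripper":1},{"dp":[-10,0,2],"twist":0,"gripper":1},{"dp":[-9,0,2],"twist":0,"gripper":1},{"dp":[-9,0,3.5],"twist":0,"gripper":1},{"dp":[-9,0,4],"twist":0,"gripper":1},{"dp":[-8,0,5],"twist":0,"gripper":1},{"dp":[-8,0,6],"twist":0,"gripper":1}]'

```text
time_s: 11.95
eef_pos: [0.5471, 0.1346, 0.3098]
eef_rot: [[-0.977, 0.211, 0.0], [0.211, 0.977, -0.0], [-0.0, 0.0, -1.0]]
force: [-1.5, 1.1, 0.2]
gripper_width: 0.0001
```

```bash
python3 m3.py p14
```

```text
11.95 [0.54710088 0.13458523 0.30976468] F [-1.47  1.08  0.24] M [0.07 0.31 0.02] w 6.148423766185726e-05
tcp in seat mm [ 19.  -60.5 247.8] tool x ang-77.75 90.04758551113068 tilt [-0.0003  0.    ]
tube in seat [ 18.  -60.5  92.3]
```

View pics/p14.png

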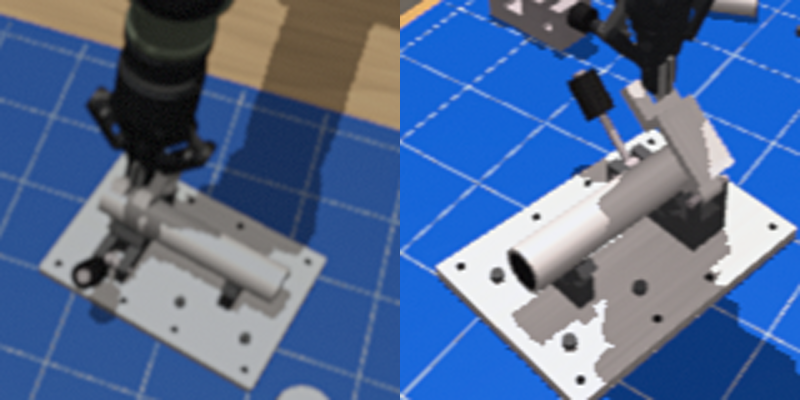

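Emit:
play_rows --increments '[{"dp":[-6.5,0,7],"twist":0,"gripper":1},{"dp":[-6,0,7],"twist":0,"gripper":1},{"dp":[-6,0,8.5],"twist":0,"gripper":1},{"dp":[-5,0,9],"twist":0,"gripper":1},{"dp":[-4,0,9.5],"twist":0,"gripper":1},{"dp":[-3,0,9.5],"twist":0,"gripper":1},{"dp":[-1,0,7],"twist":0,"gripper":1},{"dp":[0,0,3],"twist":0,"gripper":1}]'

```text
time_s: 12.85
eef_pos: [0.5774, 0.128, 0.249]
eef_rot: [[-0.977, 0.211, 0.0], [0.211, 0.977, -0.0], [-0.0, -0.0, -1.0]]
force: [-2.5, -0.8, 13.4]
gripper_width: -0.0001
```

```bash
python3 m3.py p15
```

```text
12.85 [0.57737818 0.1280065  0.24904375] F [-2.53 -0.77 13.44] M [-0.2   0.64  0.04] w -9.37594310156906e-05
tcp in seat mm [ 49.9 -60.5 187. ] tool x ang-77.75 90.04216229031758 tilt [-0.0003 -0.0003]
tube in seat [ 49.  -60.5  31.5]
```

View pics/p15.png

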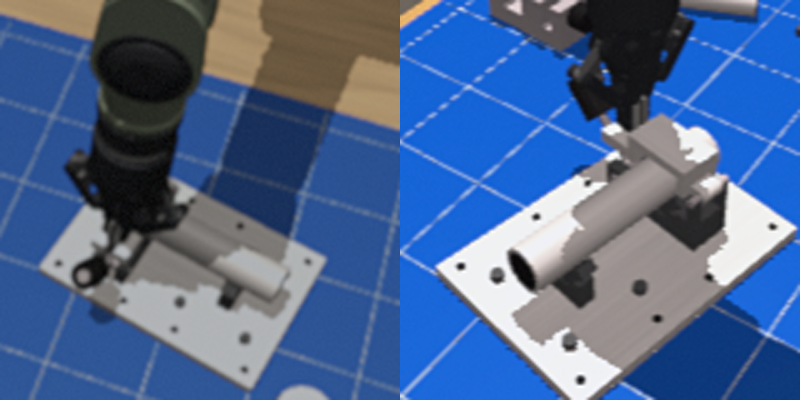

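Emit:
play_rows --increments '[{"dp":[0,0,2.5],"twist":0,"gripper":1},{"dp":[0,0,1.5],"twist":0,"gripper":1},{"dp":[0,0,0],"twist":0,"gripper":1},{"dp":[0,0,0],"twist":0,"gripper":1}]'

```text
time_s: 13.35
eef_pos: [0.5772, 0.1282, 0.2487]
eef_rot: [[-0.977, 0.211, 0.002], [0.211, 0.977, -0.0], [-0.002, 0.0, -1.0]]
force: [-6.9, -1.1, 21.0]
gripper_width: -0.0004
```

Emit:
play_rows --increments '[{"dp":[0,0,-20],"twist":0,"gripper":1},{"dp":[0,0,-40],"twist":0,"gripper":1},{"dp":[-35,0,-25],"twist":0,"gripper":1},{"dp":[-40,0,0],"twist":0,"gripper":1},{"dp":[-35,0,0],"twist":0,"gripper":1},{"dp":[-5,0,0],"twist":0,"gripper":1},{"dp":[0,0,0],"twist":0,"gripper":1}]'

```text
time_s: 14.05
eef_pos: [0.6898, 0.1035, 0.3298]
eef_rot: [[-0.977, 0.212, -0.001], [0.212, 0.977, 0.0], [0.001, -0.0, -1.0]]
force: [-1.1, -0.1, 0.7]
gripper_width: -0.0002
```

```bash
python3 m3.py p16; python3 - <<'E'
from h import *
im,K,T,c=snap('wrist','w16.png')
S=np.array([.5414,.1977,.062]);a=np.radians(-12.25);R=np.array([[np.cos(a),-np.sin(a),0],[np.sin(a),np.cos(a),0],[0,0,1]])
for b in(.5,.7,.8,.9):
    print(b,[proj(K,T,S+R@np.array([.05+r*np.sin(b),-.06,-.032+r*np.cos(b)])).round(1).tolist() for r in(.054,.094)])
print('ear tip corners shut',[proj(K,T,S+R@np.array([.066,-.06+y,.014])).round(1).tolist() for y in(-.02,.02)])
E
```

```text
14.05 [0.68979096 0.10346798 0.32977807] F [-1.09 -0.06  0.66] M [0.01 0.09 0.05] w -0.0002383774828498447
tcp in seat mm [165.  -60.6 267.8] tool x ang-77.75 90.01162250075362 tilt [ 0.001  -0.0001]
tube in seat [163.8 -60.6 112.3]
0.5 [[321.1, 69.9], [321.5, 102.6]]
0.7 [[321.0, 85.9], [321.3, 131.3]]
0.8 [[321.0, 92.7], [321.1, 142.5]]
0.9 [[320.9, 98.6], [321.0, 151.5]]
ear tip corners shut [[287.8, 52.6], [354.5, 52.7]]
```

View pics/w16.png

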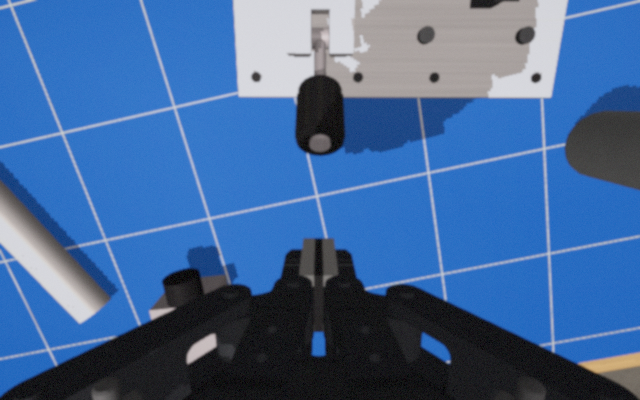

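View pics/p16.png

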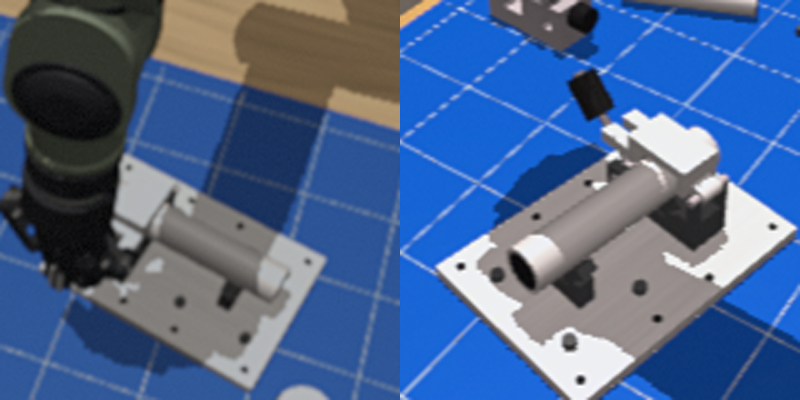

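Emit:
play_rows --increments '[{"dp":[0,0,35],"twist":0,"gripper":1},{"dp":[0,0,35],"twist":0,"gripper":1},{"dp":[0,0,12],"twist":0,"gripper":1},{"dp":[10,0,0],"twist":0,"gripper":1},{"dp":[10,0,0],"twist":0,"gripper":1},{"dp":[8,0,0],"twist":0,"gripper":1},{"dp":[8,0,0],"twist":0,"gripper":1},{"dp":[0,0,0],"twist":0,"gripper":1}]'

```text
time_s: 15.0
eef_pos: [0.6573, 0.1111, 0.2532]
eef_rot: [[-0.977, 0.212, 0.013], [0.212, 0.977, -0.002], [-0.013, 0.001, -1.0]]
force: [7.0, -3.0, 5.4]
gripper_width: 0.0002
```

```bash
python3 m3.py p17
```

```text
15.0 [0.65731618 0.11109176 0.25323127] F [ 7.01 -2.97  5.42] M [-0.58 -1.42 -0.06] w 0.00018547146391693553
tcp in seat mm [131.7 -60.  191.2] tool x ang-77.75 90.0324224711382 tilt [-0.013   0.0007]
tube in seat [132.7 -59.9  35.7]
```

View pics/p17.png

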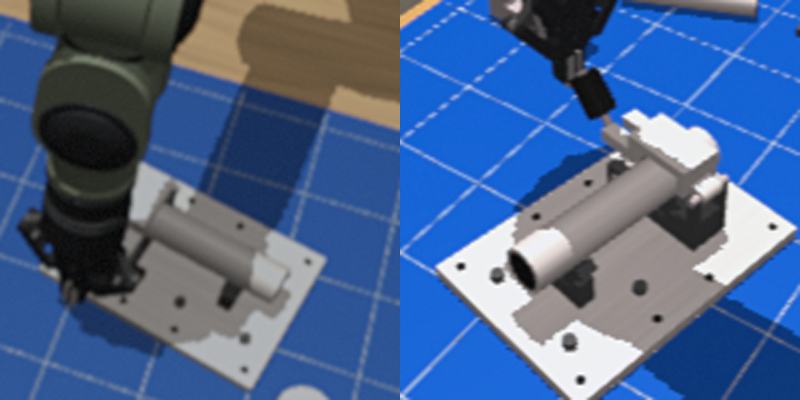

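Emit:
play_rows --increments '[{"dp":[7,0,-3],"twist":0,"gripper":1},{"dp":[8,0,-3],"twist":0,"gripper":1},{"dp":[8,0,-2],"twist":0,"gripper":1},{"dp":[8,0,-2],"twist":0,"gripper":1},{"dp":[8,0,0],"twist":0,"gripper":1},{"dp":[8,0,0],"twist":0,"gripper":1},{"dp":[0,0,0],"twist":0,"gripper":1}]'

```text
time_s: 15.8
eef_pos: [0.6065, 0.1218, 0.258]
eef_rot: [[-0.978, 0.211, -0.003], [0.211, 0.978, 0.0], [0.003, -0.001, -1.0]]
force: [0.3, 0.4, 0.2]
gripper_width: 0.0002
```

```bash
python3 m3.py p18
```

```text
15.8 [0.60652331 0.12175632 0.25797266] F [0.31 0.44 0.22] M [0.02 0.07 0.01] w 0.00016639027612807018
tcp in seat mm [ 79.8 -60.4 196. ] tool x ang-77.75 90.09226447445096 tilt [ 0.0032 -0.0006]
tube in seat [ 78.3 -60.5  40.5]
```

View pics/p18.png

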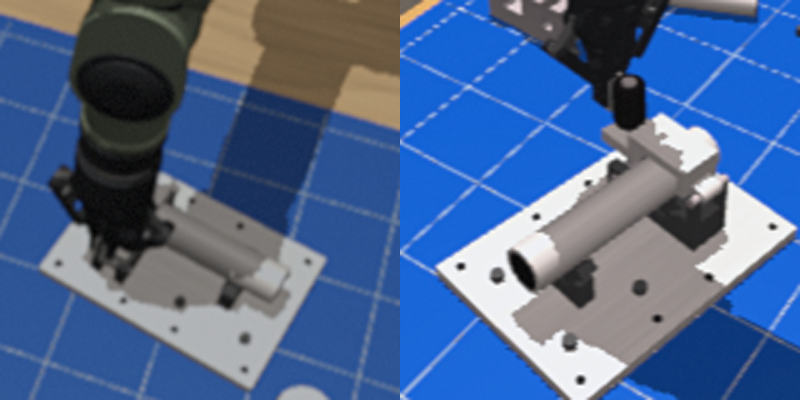

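Emit:
play_rows --increments '[{"dp":[3,0,0],"twist":0,"gripper":1},{"dp":[3,0,0],"twist":0,"gripper":1},{"dp":[3,0,0],"twist":0,"gripper":1},{"dp":[2,0,0],"twist":0,"gripper":1},{"dp":[0,0,0],"twist":0,"gripper":1},{"dp":[0,0,0],"twist":0,"gripper":1}]'

```text
time_s: 16.5
eef_pos: [0.6011, 0.1228, 0.259]
eef_rot: [[-0.977, 0.213, 0.009], [0.213, 0.977, -0.002], [-0.009, -0.0, -1.0]]
force: [13.3, -3.4, -10.2]
gripper_width: 0.0001
```

```bash
python3 m3.py p19
```

```text
16.5 [0.60109621 0.12282721 0.25895141] F [ 13.3   -3.4  -10.21] M [-0.54 -2.63  0.02] w 0.0001294271396663756
tcp in seat mm [ 74.2 -60.5 197. ] tool x ang-77.75 89.97214953404585 tilt [-0.0092 -0.    ]
tube in seat [ 74.7 -60.5  41.4]
```

View pics/p19.png

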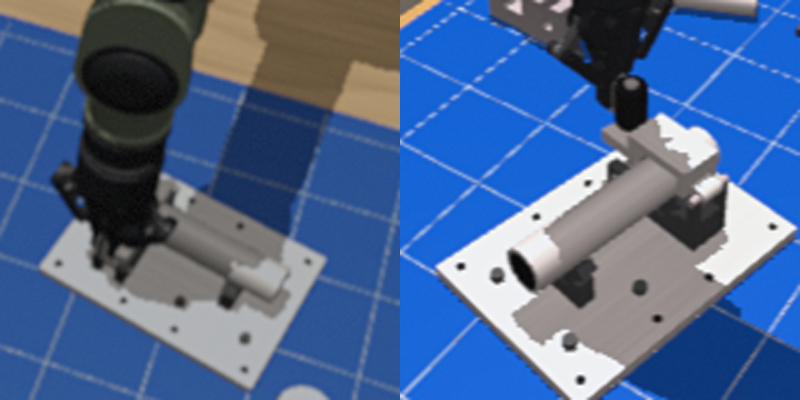

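Emit:
play_rows --increments '[{"dp":[2,0,0],"twist":0,"gripper":1},{"dp":[2,0,0],"twist":0,"gripper":1},{"dp":[0,0,0],"twist":0,"gripper":1},{"dp":[0,0,0],"twist":0,"gripper":1}]'

```text
time_s: 17.0
eef_pos: [0.5997, 0.1231, 0.2592]
eef_rot: [[-0.977, 0.214, 0.016], [0.214, 0.977, -0.003], [-0.016, 0.0, -1.0]]
force: [23.2, -4.3, -18.2]
gripper_width: 0.0001
```

```bash
python3 m3.py p20
```

```text
17.0 [0.59972766 0.12309669 0.25918625] F [ 23.16  -4.25 -18.16] M [-0.87 -4.43 -0.01] w 0.00012232743855440325
tcp in seat mm [ 72.8 -60.5 197.2] tool x ang-77.75 89.91763801406896 tilt [-0.0159  0.    ]
tube in seat [ 74.3 -60.5  41.7]
```

Emit:
play_rows --increments '[{"dp":[-5,0,0],"twist":0,"gripper":1},{"dp":[-15,0,0],"twist":0,"gripper":1},{"dp":[-30,0,0],"twist":0,"gripper":1},{"dp":[-30,0,-30],"twist":0,"gripper":1},{"dp":[-20,0,-45],"twist":0,"gripper":1},{"dp":[0,0,-20],"twist":0,"gripper":1},{"dp":[0,0,0],"twist":0,"gripper":1},{"dp":[0,0,0],"twist":0,"gripper":1}]'

```text
time_s: 17.9
eef_pos: [0.6912, 0.1034, 0.3533]
eef_rot: [[-0.977, 0.211, -0.001], [0.211, 0.977, 0.0], [0.001, 0.0, -1.0]]
force: [-0.6, 0.2, 0.3]
gripper_width: 0.0001
```

```bash
python3 m3.py p21; python3 - <<'E'
from h import *
S=np.array([.5414,.1977,.062]);a=np.radians(-12.25);R=np.array([[np.cos(a),-np.sin(a),0],[np.sin(a),np.cos(a),0],[0,0,1]])
b_,K,T,c=snap('side','d21.png')
for b in(0,.05,.1): print(b,[proj(K,T,S+R@np.array([.05+r*np.sin(b),-.06,-.032+r*np.cos(b)])).round(1).tolist() for r in(.054,.094)])
cv2.imwrite('pics/c21.png',cv2.resize(b_[205:335,255:385],(598,598),interpolation=2))
im,K,T,c=snap('wrist','w21.png')
for b in(0,.05,.1): print(b,[proj(K,T,S+R@np.array([.05+r*np.sin(b),-.06,-.032+r*np.cos(b)])).round(1).tolist() for r in(.054,.094)])
E
```

```text
17.9 [0.69116159 0.10337791 0.35329689] F [-0.63  0.23  0.26] M [0.01 0.06 0.03] w 0.00010380337743857927
tcp in seat mm [166.4 -60.4 291.3] tool x ang-77.75 90.04493115489984 tilt [0.0006 0.    ]
tube in seat [165.3 -60.4 135.8]
0 [[312.6, 238.1], [312.7, 223.8]]
0.05 [[311.8, 237.6], [311.1, 222.8]]
0.1 [[310.9, 237.0], [309.6, 221.9]]
0 [[321.5, 25.3], [322.1, 7.8]]
0.05 [[321.5, 30.0], [322.1, 18.0]]
0.1 [[321.5, 34.7], [322.0, 28.0]]
```

View pics/c21.png

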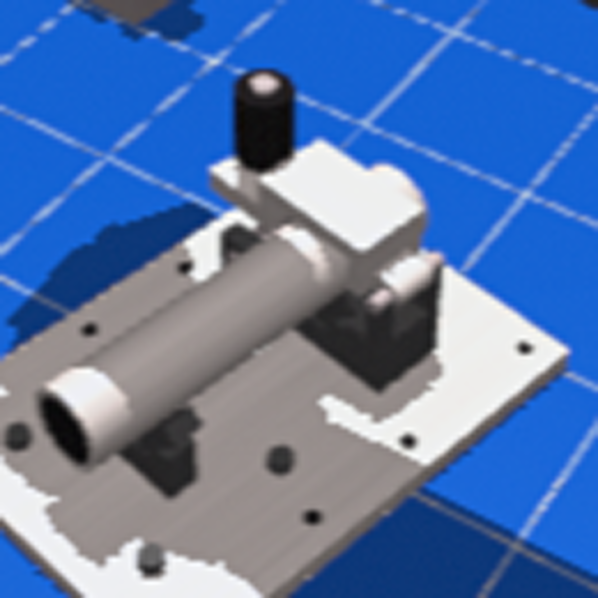

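View pics/w21.png

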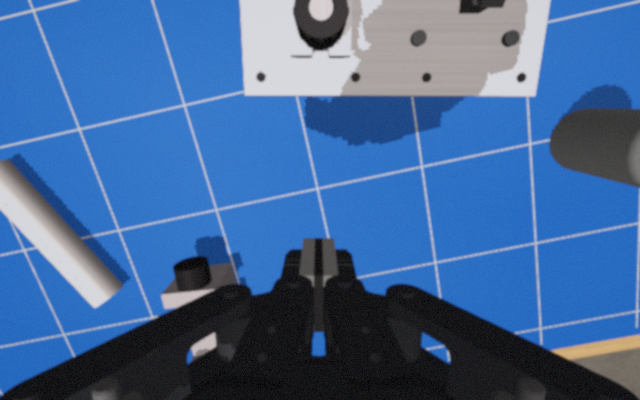

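View pics/p21s.png

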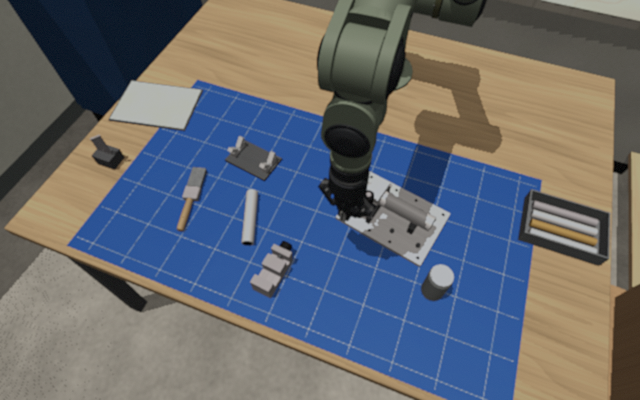

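```bash
python3 -c "
from h import *
print(robot.sense()['force']); print(robot.hand_in())"
```

```text
[ 0.62588703 -0.16179453  0.35696445]
the job is handed in; nothing more can be done
None
```

The job is handed in at about 18 s: the tube is in the fixture, the clamp's hinged half is shut over it, and the bolt is upright in the slot.

- **Tube:** I took it off the V-stand and laid it in both the cradle and the V-rest. Its near end measured about 99 mm from the seat, where 100 mm would be perfectly centred.
- **Hinged half:** The fingertip stopped where the ear's outer face lies when shut, 14 mm above the seat. It gave only about 0.3 mm more under 21 N, and the ear tip showed in the wrist picture within about 2 px of where it lies when shut.
- **Bolt:** I pushed the knob from outside until it stopped moving under 23 N. In both the side and wrist pictures its top is within about 1 px of where it should be at angle 0.
- **Bystanders:** The vise, can and brush look unmoved in the final scene picture. At the end the arm was clear and reading about zero force.

One early check disagreed: the first tube position from the scene and side pictures was off by 10 to 25 mm along the tube. I used the wrist-camera measurement instead, which agreed with the tube's known length.

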